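Torque the soldering-arm clamp nut until the wrench breaks over

ROBOT

A 7-joint arm with a two-finger parallel gripper is mounted at the origin on the work surface. World frame = base frame: x ahead of the robot, y to its left, z up, the work surface at z = 0. Lengths are in mm, angles in rad, forces in N, time in s.
With the tool pointing down it reaches from about 425 to 800 mm from the base axis. Payload 8.3 kg.
Tool frame: the origin (TCP) lies at the very end of the fingers, on their centre line; the grasp point (between the pads) lies 19 mm behind it; z points along the fingers, y is the direction in which the jaws open and shut (so a half turn about z gives the same grasp; the last joint's range is limited). The gripper opens to 85 mm and grips with 20 to 120 N. Pads are 22 mm wide; open, the fingers measure 114 mm over their backs; the gripper's body (76 mm by 85 mm) begins 54 mm behind the grasp point. The pads swing forward as they close: fully open they stand 13 mm farther back than shut.
Start: joints at [1.055, 0.383, 0.016, 1.37, -0.006, 1.388, -0.046], TCP at [273.461, -561.981, 231.279] pointing down, gripper open.
Joint ranges: [-2.95, 2.95], [-0.25, 2.06], [-1.52, 1.56], [0.18, 2.33], [-1.44, 4.58], [0.02, 2.06], [-3.01, 3.01]. Speed limits (rad/s): [2.39, 2.39, 3.01, 3.01, 3.14, 3.14, 3.14].

INTERFACE

Orientations are given as a rotation vector (axis times angle).
In Python, from plant import manip gives the robot as it stands.
- The arm moves only by the tool carry_out, never from a script. Its argument "moves" is a list that holds one entry, the list of rows, each a list of 5 numbers: the opening, from 0 (shut) to 1 (fully open), then the shift along the world's x, y, z in mm, then the turn about the world's z in degrees. In form: [[[gripper, x, y, z, spin], ...]]. A call has 1 to 12 rows; each row shifts and turns the commanded pose from where the row before left it; what a row does not reach is not made up. A row lasts 1/8 s, in which the tool goes at most 62.5 mm and 10.7 degrees, less where a joint would pass 70% of its speed; a pose out of reach is approached as far as the arm can. A call is refused whole if a number of a shift passes 62.5 or a number of a turn 10.7, either way. A call with a gripper value outside its range is refused whole. The fingers move at their own pace and stop on an object; "squeeze" is the grip in N (left out, the last holds). Time passes only in rows, so rows that do not move let the fingers close. It gives the time, the measured TCP pose, the force and the opening at its end, in the units of the state.
- manip.state(): the state, without advancing time (a new reading comes with each control period).
- manip.get_image(name): name is "scene" or "side" or "wrist"; returns a dict with "pixels" (420x560x3 uint8, red, green, blue), "K" (3x3 intrinsics, pixels), "xyz" and "rotation" of the camera in the world. Camera axes: x right, y up, looking along -z (the intrinsics and any distortion apply to the point x, -y, -z); pixel columns grow to the right and rows downward; lengths in mm; the calibration is good to about 2 mm. A picture is of the moment at which its call begins. There is no depth.
- manip.job_done(): hands the job in, once; it reports no verdict.
The state is a dict: "time_s": time; "joint_pos": joint angles; "joint_vel": joint speeds; "tau": joint torques, N m; "ee_pos": TCP position; "tool_rot": TCP orientation; "ft_force": force on the tool from outside, world axes, zero at the start; "ft_torque": the same for the moment, N m; "opening": finger opening in mm.
Only numpy, scipy, OpenCV 4.12 (cv2) and the standard library are available. Lean on these libraries where they do the work, as an engineer would, in place of code of your own. Each camera call takes 0.05 s, during which the arm holds its last target.

TASK

On the electronics bench, tighten the clamp nut that wears the red-handled break-over torque wrench: turn that wrench clockwise (seen from above) until the nut is tight and the handle gives way and bends at its hinge, by about 20 degrees. Stop there, well short of the handle's end stop, and let go, leaving the handle bent. Leave the blue-handled wrench as it is.

Things in the scene. Friction and masses are not known exactly. Their poses are not given: they have to be found in the camera images.
- red_grip (a point): Centre of the red grip, a bar 95 mm long, 20 wide, 24 high, its centre 55 mm above the bench, free underneath. x axis: along the handle from its outer end towards the hinge; z up. 100 mm from the break-over hinge and, wrench straight, 150 mm from the nut's axis; the handle ends 200 mm from that axis. Red may be the left or the right one of the two wrenches.
- red_axis (a point): Point on the vertical axis of the red wrench's nut, 55 mm above the bench. The nut tops a 130 x 110 x 12 mm black steel stand fixed to the bench; the wrench's ring stays on the nut by itself and reaches 70 mm above the bench. On the side away from the handle a black flexible arm rises 156 mm high, 55 mm from the axis.
- red_nut (a joint): Turn of the nut with the whole wrench, rad, growing clockwise seen from above. It starts somewhere from 0 to 0.3 and is tight, against a firm stop, at 0.5; until then it drags slightly, 0.3 N m (2 N at the grip's centre).
- red_break (a joint): Bend of the handle at its hinge, rad, growing clockwise seen from above; the hinge is a vertical pin 50 mm from the nut's axis. 0 is straight, as at the start. Once the nut is tight it gives way at 1.1 N m (11 N sideways at the grip's centre), bends on at that same effort, stays where it is left, end stop at 0.79. Wanted: about 0.35 (20 degrees).
- blue_grip (a point): Centre of the blue grip of the other wrench, same in shape and size as the red one, on a like stand 0.3 to 0.6 m to one side: to be left alone. Axes as for the red grip.

How it is judged:
By the outcome, as a careful person would: the job done as asked, in the order asked, and still so for the second after the job is handed in, with the robot touching nothing.
It also fails if it takes over 35 s, if anything falls off the work surface, if the arm or the gripper's body presses on something with over 40 N, if the wrist force passes 120 N, or if a joint passes its speed limit or range.

## Working session

There is one attempt and no reset: what is moved stays moved. The work goes in short steps, Python scripts to look and compute and a tool call to move; the robot and the scene stay as the last step left them, time stands still between calls to the robot, and variables do not carry over. Pictures are saved under pics/ and viewed, and the job is handed in when it is done.

Besides the shell and the picture viewer there is one more tool, called after "Request:" as name(argument=value, ...) on one line, values as JSON. carry_out: Moves the arm, as the interface text tells. Its arguments: {"type":"object","properties":{"moves":{"type":"array"},"squeeze":{"type":"number"}},"required":["moves"]}

```bash
mkdir -p pics
cat > h.py <<'E'
import numpy as np,cv2
from plant import manip
def grab(n,tag):
    im=manip.get_image(n); cv2.imwrite(f'pics/{tag}.png',im['pixels'][:,:,::-1]); np.save(f'pics/{tag}.npy',im,allow_pickle=True); return im
def load(tag): return np.load(f'pics/{tag}.npy',allow_pickle=True).item()
def ray(im,u,v):
    K=np.array(im['K']); d=np.linalg.solve(K,[u,v,1.]); d=np.array([d[0],-d[1],-d[2]])
    R=np.array(im['rotation']); 
    if R.shape!=(3,3): R=cv2.Rodrigues(R)[0]
    return np.array(im['xyz']),R@d
def onz(im,u,v,z):
    o,d=ray(im,u,v); return o+d*(z-o[2])/d[2]
def proj(im,P):
    R=np.array(im['rotation'])
    if R.shape!=(3,3): R=cv2.Rodrigues(R)[0]
    p=R.T@(np.array(P,float)-im['xyz']); q=np.array(im['K'])@[p[0],-p[1],-p[2]]; return q[:2]/q[2]
E
python3 - <<'E'
from h import *
for n in ['scene','side','wrist']:
    im=grab(n,n+'0'); print(n,{k:(v if k!='pixels' else 0) for k,v in im.items()})
print(manip.state())
E
```

```text
scene {'pixels': 0, 'K': array([[529.26526632,   0.        , 284.93086118],
       [  0.        , 529.26526632, 208.68756077],
       [  0.        ,   0.        ,   1.        ]]), 'xyz': array([1271.17641371, -158.90060207,  773.58375694]), 'rotation': array([0.62396406, 0.56355582, 1.33985149])}
side {'pixels': 0, 'K': array([[441.58956899,   0.        , 275.98398792],
       [  0.        , 441.58956899, 207.93231966],
       [  0.        ,   0.        ,   1.        ]]), 'xyz': array([ 494.26559957, -814.73403595,  646.2391322 ]), 'rotation': array([ 0.92265775, -0.051435  , -0.13825892])}
wrist {'pixels': 0, 'K': array([[345.04816194,   0.        , 276.58451047],
       [  0.        , 345.04816194, 203.94907347],
       [  0.        ,   0.        ,   1.        ]]), 'xyz': array([ 334.11788295, -532.7366573 ,  373.62134427]), 'rotation': array([-0.2427378 ,  0.15154461, -1.11029796])}
{'time_s': 0.15, 'joint_pos': array([ 1.05507188,  0.38405992,  0.01635642,  1.37092743, -0.00630289,
        1.38817876, -0.04649316]), 'joint_vel': array([ 0.00120784, -0.00280331,  0.0009093 , -0.00066094, -0.00114385,
       -0.00018586, -0.00063901]), 'tau': array([ 1.79574112e-03, -6.28154397e+01,  8.45562704e-01, -3.72168767e+01,
        1.67493545e-02,  1.08774944e-02, -6.84329461e-05]), 'ee_pos': array([ 273.31859338, -561.6345202 ,  230.49247861]), 'tool_rot': array([-3.05993463e+00, -7.05034195e-01,  5.41974557e-04]), 'ft_force': array([ 0.0583826 , -0.08564082,  0.77100117]), 'ft_torque': array([-0.07152693, -0.0339026 ,  0.01666738]), 'opening': 85.18024954855902}
```

View pics/scene0.png

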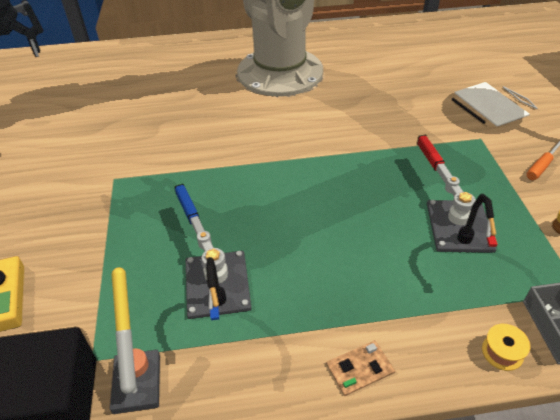

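View pics/side0.png

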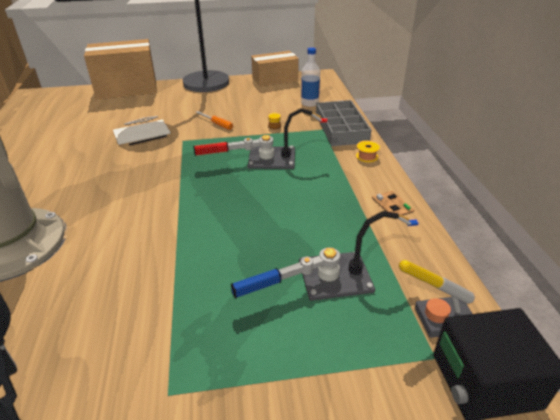

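View pics/wrist0.png

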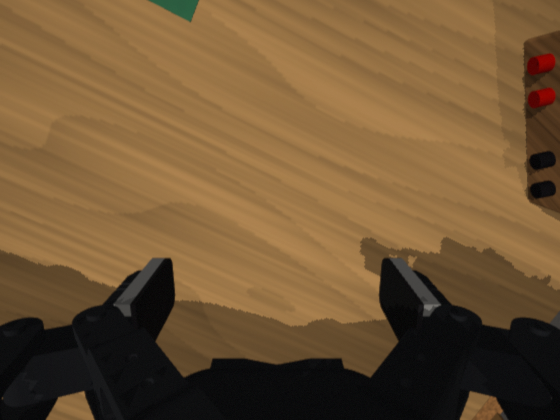

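The scene view has the red wrench at right: grip near (430,150), hinge near (455,181), nut near (463,200). The blue wrench is at left, grip near (187,201). In the side view the red grip is near (211,148), its hinge near (248,144) and its nut near (266,143). Both handles point towards the robot.

```bash
cat > m.py <<'E'
from h import *
def redmask(im,roi):
    p=im['pixels'].astype(int); m=((p[:,:,0]>90)&(p[:,:,1]<55)&(p[:,:,2]<60)).astype(np.uint8)
    M=np.zeros_like(m); x0,y0,x1,y1=roi; M[y0:y1,x0:x1]=m[y0:y1,x0:x1]
    n,l,s,c=cv2.connectedComponentsWithStats(M); k=1+np.argmax(s[1:,4]); return (l==k).astype(np.uint8),s[k],c[k]
def tri(a,ua,b,ub):
    o1,d1=ray(a,*ua);o2,d2=ray(b,*ub); d1/=np.linalg.norm(d1);d2/=np.linalg.norm(d2)
    t=np.linalg.lstsq(np.c_[d1,-d2],o2-o1,rcond=None)[0]; p,q=o1+t[0]*d1,o2+t[1]*d2
    return (p+q)/2,np.linalg.norm(p-q)
E
python3 - <<'E'
from m import *
a=load('scene0');b=load('side0')
for im,roi,t in((a,(400,120,460,180),'a'),(b,(180,130,235,165),'b')):
    m,s,c=redmask(im,roi); r=cv2.minAreaRect(cv2.findNonZero(m)); print(s,c,r,cv2.boxPoints(r).round(1).tolist(), onz(im,*c,57))
    if t=='a':ca=c
    else: cb=c
print('grip',tri(a,ca,b,cb))
A=cv2.resize(a['pixels'][110:260,400:510],None,fx=5,fy=4*5/4,interpolation=cv2.INTER_CUBIC)
cv2.imwrite('pics/za.png',cv2.resize(A[:,:,::-1],(440,600)))
B=cv2.resize(b['pixels'][95:180,185:335,::-1],(750,425),interpolation=cv2.INTER_CUBIC);cv2.imwrite('pics/zb.png',B)
E
```

```text
[418 136  26  31 332] [429.18072289 150.72289157] ((428.58782958984375, 150.7229766845703), (33.944313049316406, 11.508515357971191), 54.462318420410156) [[414.0, 140.3000030517578], [423.3999938964844, 133.60000610351562], [443.1000061035156, 161.1999969482422], [433.79998779296875, 167.89999389648438]] [455.80928987 255.54275553  57.        ]
[194 143  34  12 255] [210.7254902  148.45882353] ((210.7384796142578, 148.40771484375), (7.938222408294678, 32.86920166015625), 82.87498474121094) [[193.89999389648438, 146.5], [226.60000610351562, 142.39999389648438], [227.5, 150.3000030517578], [194.89999389648438, 154.39999389648438]] [458.82972536 250.00193672  57.        ]
grip (array([457.83578875, 254.18796114,  56.55903118]), np.float64(3.724938624673195))
```

View pics/za.png

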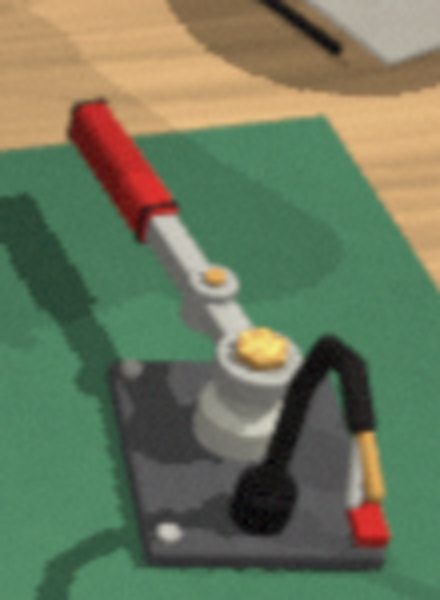

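View pics/zb.png

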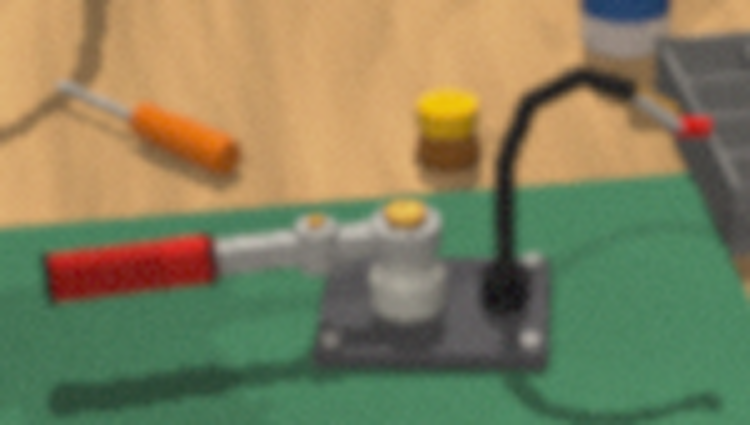

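Run:
```python
from m import *
a=load('scene0');b=load('side0')
n=tri(a,(465.4,196.7),b,(266.2,137.4));h=tri(a,(453.75,178.75),b,(248.2,139.2))
g=tri(a,(429.18,150.7),b,(210.7,148.5))
print(n,h,g)
for p,q in((n,g),(n,h),(h,g)):
    d=p[0]-q[0]; print(np.hypot(*d[:2]),np.degrees(np.arctan2(d[1],d[0])))
# plane estimates
for im,(un,uh) in((a,((465.4,196.7),(453.75,178.75))),(b,((266.2,137.4),(248.2,139.2)))):
    for z in (70,75,80): print(z,onz(im,*un,z)[:2])
    for z in (65,70): print(z,onz(im,*uh,z)[:2])
# self-consistent check: project back
for im in(a,b): print(proj(im,n[0]),proj(im,h[0]))
```

```text
(array([611.87415987, 269.61714341,  67.77238262]), np.float64(2.9806565882366893)) (array([561.6804939 , 265.64075048,  68.94494815]), np.float64(3.1383465313813224)) (array([457.7311202 , 254.2191578 ,  56.47207017]), np.float64(3.823539827269628))
154.91021476885132 5.704587512545991
50.35092654691494 4.529569540742392
104.57497345108084 6.270306592974438
70 [612.18420974 269.60451718]
75 [616.86732101 266.55935649]
80 [621.55043228 263.51419581]
65 [555.73359783 269.42681353]
70 [560.7819976  266.40439443]
70 [611.93598778 262.71578646]
75 [610.91496733 253.36680474]
80 [609.89394687 244.01782302]
65 [562.77125768 270.10485812]
70 [562.18195068 260.77273616]
[465.0781535  197.42991098] [453.430453   179.49981573]
[265.89175056 136.94982388] [247.8757446  138.71847695]
```

Request:
carry_out(moves=[[[1,20,45,0,10],[1,20,45,0,10],[1,20,45,0,10],[1,20,45,0,10],[1,20,45,0,10],[1,20,45,0,10],[1,20,45,0,10],[1,20,45,0,10],[1,20,45,0,10],[1,20,45,0,10]]])

```text
time_s: 1.4
ee_pos: [473.7, -110.5, 231.3]
tool_rot: [1.42, 2.802, -0.0]
ft_force: [1.9, -1.3, -0.2]
opening: 85.6
```

Request:
carry_out(moves=[[[1,-1,40,0,7],[1,-1,40,0,7],[1,-1,40,0,7],[1,-1,40,0,7],[1,-1,40,0,7],[1,-1,40,0,7],[1,-1,40,0,7],[1,-1,40,-20,7],[1,-4,44,-30,3.5],[1,0,0,-30,0],[1,0,0,0,0],[1,0,0,0,0]]])

```text
time_s: 2.9
ee_pos: [462.1, 251.6, 152.2]
tool_rot: [-0.147, 3.137, 0.0]
ft_force: [0.3, 0.4, 0.5]
opening: 85.1
```

Run:
```python
from m import *
for n in ['scene','side','wrist']: im=grab(n,n+'1')
s=manip.state(); print(s['joint_pos'].round(2),s['ee_pos'],s['tool_rot'])
im=load('wrist1');m,st,c=redmask(im,(0,0,560,420));r=cv2.minAreaRect(cv2.findNonZero(m));print(st,c,r,onz(im,*r[0],67),[onz(im,*q,67).round(1).tolist() for q in cv2.boxPoints(r)])
```

```text
[ 0.14  0.33 -0.84  1.73  0.27  1.2   0.89] [462.39448101 251.80843729 152.66630564] [-1.47013794e-01  3.13603570e+00  5.47142423e-04]
[ 270  143   29  121 3267] [283.23232323 201.81022345] ((284.0, 203.0), (120.0, 28.0), 90.0) [457.26472904 255.44127625  67.        ] [[417.5, 242.2, 67.0], [415.7, 260.5, 67.0], [501.2, 270.0, 67.0], [503.1, 249.8, 67.0]]
```

View pics/wrist1.png

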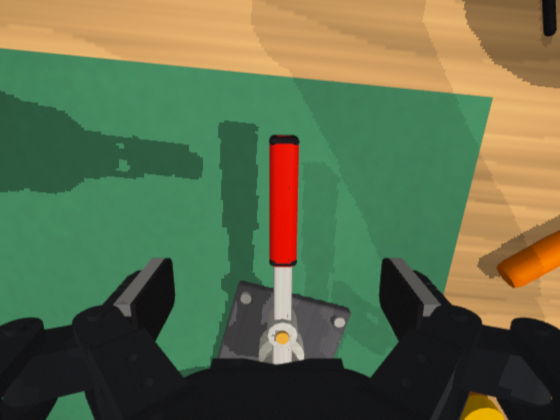

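The wrist view shows the red grip upright in the picture at (284,202), parallel to the jaws, with the jaw centre near column 277. The grip therefore sits about 4 mm to +y of the TCP. I'll descend.

Request:
carry_out(moves=[[[1,0,4,-30,0],[1,0,0,-30,0],[1,0,0,-30,0],[1,0,0,-23,0],[1,0,0,0,0],[1,0,0,0,0]]])

```text
time_s: 3.8
ee_pos: [462.4, 256.4, 39.7]
tool_rot: [-0.148, 3.136, 0.001]
ft_force: [-0.0, 0.5, 0.3]
opening: 85.1
```

Run:
```python
from m import *
for n in ['side','wrist']: im=grab(n,n+'2')
s=manip.state(); print(s['joint_pos'].round(2),s['ee_pos'],s['ft_force'])
```

```text
[ 0.06  0.48 -0.78  1.83  0.4   0.99  0.78] [462.45208734 256.47822829  39.79503818] [-0.03445032 -0.22944749  0.00202251]
```

View pics/wrist2.png

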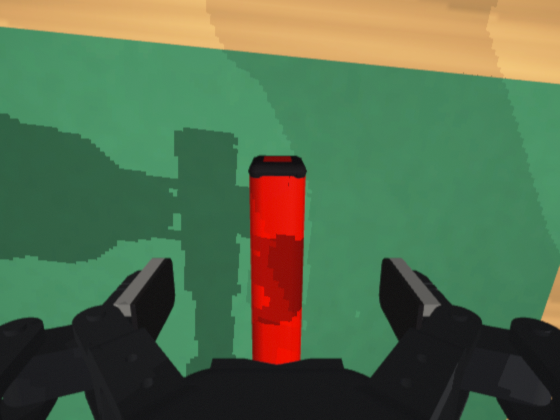

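View pics/side2.png

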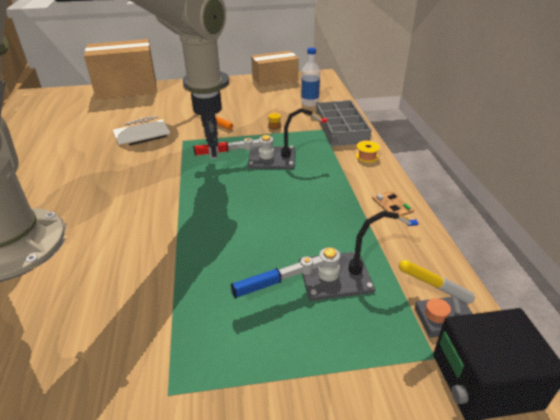

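The jaws straddle the grip with equal clearance: grip centre at column 277, pads at 172 and 382. The side view shows the gripper at the middle of the red grip, near (211,150). Closing gently.

Request:
carry_out(moves=[[[0,0,0,0,0],[0,0,0,0,0],[0,0,0,0,0],[0,0,0,0,0],[0,0,0,0,0],[0,0,0,0,0]]], squeeze=30)

```text
time_s: 4.65
ee_pos: [461.4, 256.0, 38.3]
tool_rot: [0.149, -3.138, 0.0]
ft_force: [-1.4, -0.6, 2.6]
opening: 19.5
```

Run:
```python
import numpy as np
A=np.array([611,270]);f=lambda t:A-150*np.array([np.cos(np.radians(5.44-t)),np.sin(np.radians(5.44-t))])
for t in range(0,32,2): print(t,(f(t+2)-f(t)).round(1))
```

```text
0 [-0.4  5.2]
2 [-0.2  5.2]
4 [-0.   5.2]
6 [0.1 5.2]
8 [0.3 5.2]
10 [0.5 5.2]
12 [0.7 5.2]
14 [0.9 5.2]
16 [1.  5.1]
18 [1.2 5.1]
20 [1.4 5. ]
22 [1.6 5. ]
24 [1.8 4.9]
26 [1.9 4.9]
28 [2.1 4.8]
30 [2.3 4.7]
```

Request:
carry_out(moves=[[[0,-0.4,5.2,0,-2],[0,-0.2,5.2,0,-2],[0,0,5.2,0,-2],[0,0.2,5.2,0,-2],[0,0,0,0,0]]])

```text
time_s: 5.28
ee_pos: [461.0, 277.2, 38.3]
tool_rot: [-0.069, -3.141, -0.0]
ft_force: [-0.6, 0.3, 1.6]
opening: 19.6
```

Request:
carry_out(moves=[[[0,0.3,5.2,0,-2],[0,0.5,5.2,0,-2]]])

```text
time_s: 5.52
ee_pos: [461.8, 287.1, 38.3]
tool_rot: [-0.179, -3.136, 0.0]
ft_force: [-1.1, -0.7, 1.7]
opening: 19.5
```

Request:
carry_out(moves=[[[0,0.7,5.2,0,-2]]])

```text
time_s: 5.65
ee_pos: [462.5, 292.3, 38.3]
tool_rot: [-0.234, -3.133, 0.0]
ft_force: [-1.6, -0.7, 2.7]
opening: 19.3
```

Request:
carry_out(moves=[[[0,0.9,5.2,0,-2]]])

```text
time_s: 5.78
ee_pos: [463.4, 297.6, 38.3]
tool_rot: [-0.289, -3.128, 0.0]
ft_force: [-0.5, -0.5, 3.6]
opening: 19.3
```

Request:
carry_out(moves=[[[0,1.0,5.1,0,-2]]])

```text
time_s: 5.9
ee_pos: [464.4, 302.7, 38.3]
tool_rot: [-0.343, -3.123, 0.0]
ft_force: [-0.8, -0.2, 2.4]
opening: 19.8
```

Request:
carry_out(moves=[[[0,1.2,5.1,0,-2]]])

```text
time_s: 6.02
ee_pos: [465.7, 307.8, 38.3]
tool_rot: [-0.398, -3.116, 0.0]
ft_force: [-1.4, -0.7, 2.3]
opening: 19.5
```

Request:
carry_out(moves=[[[0,1.4,5.0,0,-2]]])

```text
time_s: 6.15
ee_pos: [467.1, 312.8, 38.3]
tool_rot: [-0.452, -3.109, 0.0]
ft_force: [-0.8, -0.4, 2.2]
opening: 19.4
```

Request:
carry_out(moves=[[[0,0.8,2.5,0,-1]]])

```text
time_s: 6.28
ee_pos: [467.8, 315.4, 38.3]
tool_rot: [-0.479, -3.105, 0.0]
ft_force: [-0.8, -1.1, 2.4]
opening: 19.3
```

Request:
carry_out(moves=[[[0,0.8,2.5,0,-1]]])

```text
time_s: 6.4
ee_pos: [468.7, 317.9, 38.3]
tool_rot: [-0.506, -3.1, 0.0]
ft_force: [-1.1, -0.6, 3.0]
opening: 19.8
```

Request:
carry_out(moves=[[[0,0.9,2.5,0,-1]]])

```text
time_s: 6.52
ee_pos: [469.6, 320.4, 38.3]
tool_rot: [-0.534, -3.096, -0.0]
ft_force: [-1.6, -0.3, 2.7]
opening: 19.5
```

Request:
carry_out(moves=[[[0,0.9,2.4,0,-1]]])

```text
time_s: 6.65
ee_pos: [470.5, 322.9, 38.4]
tool_rot: [-0.562, -3.091, -0.0]
ft_force: [-0.8, -0.9, 2.5]
opening: 19.2
```

Request:
carry_out(moves=[[[0,1.0,2.4,0,-1]]])

```text
time_s: 6.78
ee_pos: [471.4, 325.4, 38.3]
tool_rot: [-0.589, -3.086, -0.0]
ft_force: [-0.7, 0.4, 4.0]
opening: 19.0
```

Run:
```python
from m import *
s=manip.state(); print(s['ee_pos'],s['ft_force'],s['ft_torque'],s['tau'].round(2))
for n in ['scene','wrist']: im=grab(n,n+'3')
x=load('scene3');cv2.imwrite('pics/za3.png',cv2.resize(x['pixels'][60:260,370:530,::-1],(480,600),interpolation=cv2.INTER_CUBIC))
```

```text
[471.44328197 325.38226295  38.31721982] [-0.6558587   0.36263281  3.97560176] [-0.00997295  0.28482744  0.2590569 ] [  1.21 -57.09  -9.97 -29.47   0.23  -0.28   0.07]
```

View pics/za3.png

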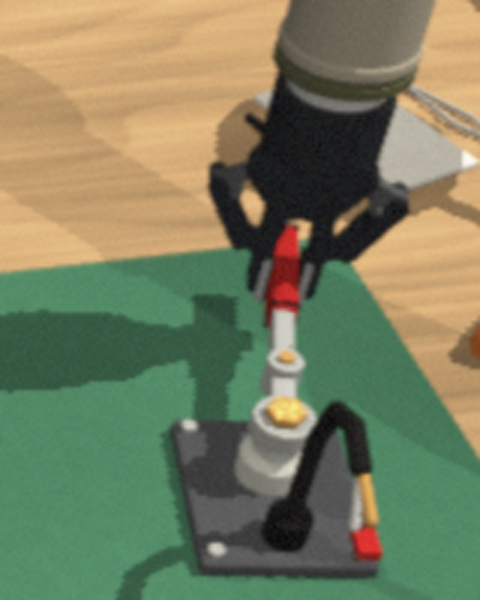

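View pics/wrist3.png

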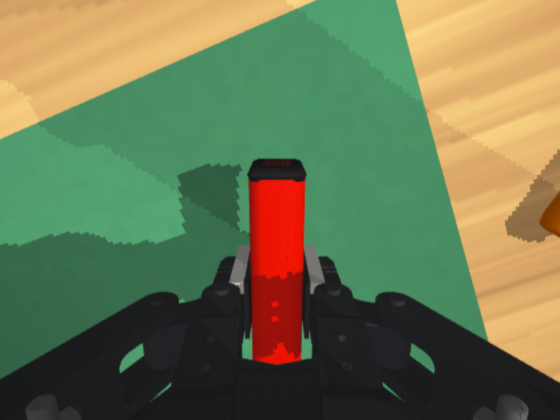

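The scene crop shows the wrench still straight: nut (286,412), hinge (286,357), grip (287,270). The grip is square in the jaws. Continuing in 1° steps.

Request:
carry_out(moves=[[[0,1.0,2.4,0,-1]]])

```text
time_s: 7.0
ee_pos: [472.1, 327.2, 38.2]
tool_rot: [-0.615, -3.08, 0.002]
ft_force: [-5.3, -4.1, 5.3]
opening: 19.5
```

Request:
carry_out(moves=[[[0,1.0,2.4,0,-1]]])

```text
time_s: 7.12
ee_pos: [472.9, 329.0, 38.1]
tool_rot: [-0.642, -3.074, 0.004]
ft_force: [-4.6, -5.3, 6.7]
opening: 19.9
```

Request:
carry_out(moves=[[[0,1.1,2.4,0,-1]]])

```text
time_s: 7.25
ee_pos: [473.7, 330.9, 38.0]
tool_rot: [-0.67, -3.068, 0.005]
ft_force: [-6.8, -6.6, 8.6]
opening: 19.0
```

Run:
```python
from m import *
s=manip.state(); print(s['ee_pos'],s['ft_force'],s['ft_torque'],s['tau'].round(2))
```

```text
[473.72400317 330.94333433  37.97992168] [-6.83697115 -6.61988576  8.60623239] [-1.26462348  1.17248916  0.20160984] [ -0.32 -56.08 -10.89 -32.05   0.28  -3.03   0.11]
```

The stop came at about 27.4°, with the handle heading at −22°, and the handle is now giving way. The hinge is at about (564.6, 288.7), so a 20° bend puts the TCP near (490.5, 355.5) with the heading at −42°.

Request:
carry_out(moves=[[[0,1.5,3.1,0,-2],[0,1.6,3.1,0,-2],[0,1.7,3.0,0,-2],[0,1.8,3.0,0,-2]]])

```text
time_s: 7.75
ee_pos: [480.4, 343.3, 38.0]
tool_rot: [-0.883, -3.014, 0.005]
ft_force: [-5.9, -5.2, 8.0]
opening: 19.3
```

```bash
cat > b.py <<'E'
from m import *
s=manip.state(); p=s['ee_pos'][:2]; R=cv2.Rodrigues(s['tool_rot'])[0]
A=np.array([611,270.]);t=np.radians(-22);H=A-50*np.array([np.cos(t),np.sin(t)])
d=H-p; print(s['time_s'],p,'r',np.hypot(*d),'bend',-22-np.degrees(np.arctan2(d[1],d[0])),'toolbend',-22-np.degrees(np.arctan2(-R[1,0],-R[0,0])),s['ft_force'].round(1),s['ft_torque'].round(2))
E
python3 b.py
```

```text
7.75 [480.43170069 343.25463497] r 100.31985595735742 bend 10.92253379440394 toolbend 10.661028978080886 [-5.9 -5.2  8. ] [-1.07  0.94  0.37]
```

Request:
carry_out(moves=[[[0,1.9,2.9,0,-2],[0,2.0,2.8,0,-2],[0,2.1,2.8,0,-2],[0,2.2,2.7,0,-2],[0,1.1,1.4,0,-1]]])

```text
time_s: 8.38
ee_pos: [490.0, 355.9, 38.1]
tool_rot: [-1.117, -2.936, 0.005]
ft_force: [-4.6, -6.5, 7.1]
opening: 19.4
```

```bash
python3 b.py
python3 - <<'E'
from m import *
for n in ['scene','wrist']: im=grab(n,n+'4')
x=load('scene4');cv2.imwrite('pics/za4.png',cv2.resize(x['pixels'][60:260,370:530,::-1],(480,600),interpolation=cv2.INTER_CUBIC))
E
```

```text
8.375 [489.99099454 355.85125397] r 100.38831117029342 bend 19.960101238083233 toolbend 19.64387328356173 [-4.6 -6.5  7.1] [-1.08  0.79  0.34]
```

View pics/za4.png

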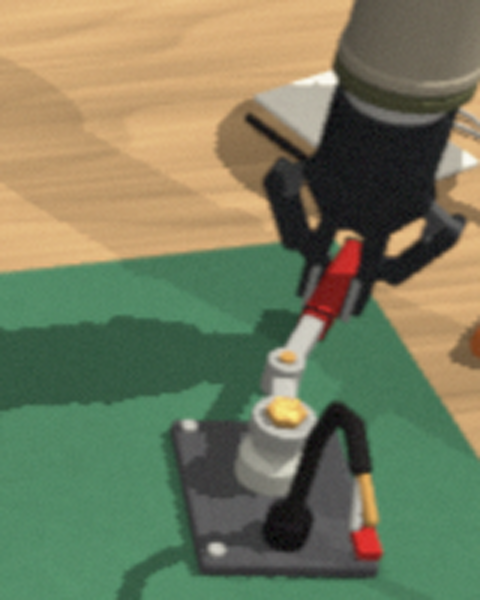

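The crop shows the handle bent at the hinge (287,357), with the grip now running up and right to (345,260). The hinge and nut have not moved since the stop. I'll ease off slightly, open and lift straight up.

Request:
carry_out(moves=[[[0,-0.5,-0.5,0,0],[0,0,0,0,0],[0.8,0,0,0,0],[0.8,0,0,0,0],[0.8,0,0,0,0],[0.8,0,0,0,0],[0.8,0,0,0,0]]])

```text
time_s: 9.35
ee_pos: [490.0, 356.7, 38.3]
tool_rot: [-1.114, -2.937, -0.0]
ft_force: [0.3, -1.1, 0.3]
opening: 68.3
```

```bash
python3 b.py
python3 - <<'E'
from m import *
grab('wrist','wrist5')
E
```

```text
9.35 [489.97380022 356.69986261] r 100.97038848016571 bend 20.311661111722138 toolbend 19.553288363635282 [ 0.3 -1.1  0.3] [-0.01 -0.01 -0.  ]
```

View pics/wrist5.png

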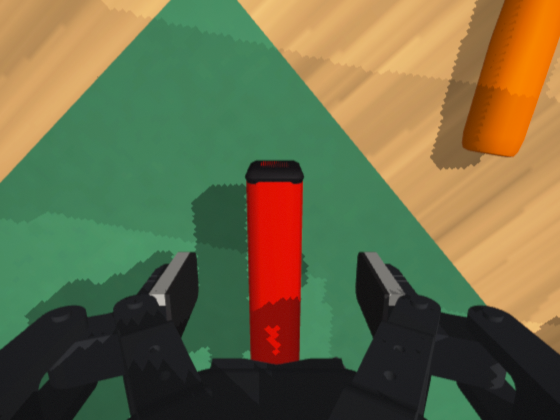

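The grip stands at (275,270), free of both pads at columns 195 and 358. Lifting.

Request:
carry_out(moves=[[[0.8,0,0,20,0],[0.8,0,0,30,0],[0.8,0,0,35,0],[0.8,0,0,35,0],[0.8,-10,0,30,0],[0.8,0,0,0,0],[0.8,0,0,0,0]]])

```text
time_s: 10.28
ee_pos: [480.0, 356.4, 188.8]
tool_rot: [1.114, 2.937, 0.0]
ft_force: [-0.4, -0.0, -0.2]
opening: 68.3
```

Run:
```python
from m import *
for n in ['scene','side','wrist']: im=grab(n,n+'6')
im=load('wrist6');m,st,c=redmask(im,(150,100,400,350));P=cv2.findNonZero(m)[:,0,:].astype(float)
W=np.array([onz(im,*q,66)[:2] for q in P]);v=np.linalg.svd(W-W.mean(0))[2] if 0 else np.linalg.eigh(np.cov(W.T))[1][:,-1]
print('grip',W.mean(0),'dir deg',np.degrees(np.arctan2(v[1],v[0])))
s=manip.state();print(s['ee_pos'],s['ft_force'])
x=load('scene6')
for t in('blue',):
  a0=load('scene0');d=np.abs(x['pixels'][150:330,150:260].astype(int)-a0['pixels'][150:330,150:260]).mean();print('blue diff',d)
```

```text
grip [487.05071153 356.87279895] dir deg 138.27387042147026
[479.79424625 356.08339737 187.37325423] [ 0.1588073   1.13113476 -0.69846574]
blue diff 10.822424242424242
```

View pics/wrist6.png

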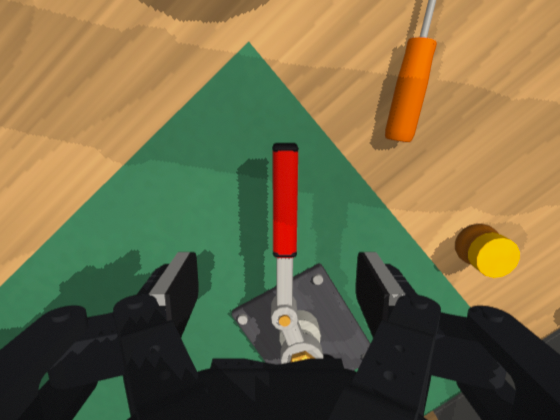

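View pics/scene6.png

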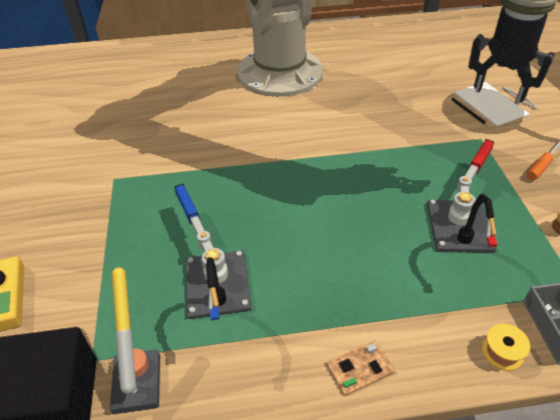

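Run:
```python
from m import *
im=load('wrist6');h=onz(im,284,320,69);n=onz(im,302,359,70);print(h,n)
d=n-h;print(np.hypot(*d[:2]),np.degrees(np.arctan2(d[1],d[0])))
g=np.array([487,356.9]);e=h[:2]-g;print(np.degrees(np.arctan2(e[1],e[0])),np.hypot(*e))
b=load('side0');c=load('side6');print('blue side diff',np.abs(b['pixels'][240:300,230:380].astype(int)-c['pixels'][240:300,230:380]).mean())
manip.job_done()
```

```text
[566.10647945 286.86141751  69.        ] [606.46559195 272.96672306  70.        ]
42.68396064196561 -18.997382372230405
-41.52074663155044 105.65622616309068
blue side diff 6.77737037037037
the job is handed in; nothing more can be done
```

I tightened the red wrench's nut and left its handle bent by about 20° at the hinge, then released it and handed the job in at about 10.5 s.

I gripped the red handle and swung it clockwise about the nut. The nut reached its stop after about 27.4°, where the force rose sharply. From there I carried the handle round its hinge, opened the jaws and lifted clear.

**Checks that agree**
- While still gripped, the bend read 20.0° from the hand's position about the hinge and 19.6° from the hand's turn.
- After release, the wrist picture put the grip's direction at −41.7°. Against the −22° stop heading, that is a bend of 19.7°.
- The contact forces I read stayed near 10 N, with none left after release.

**Checks that are weaker or disagree**
- **Nut position:** in the last wrist picture the nut is partly hidden behind the gripper. It gave a nut-to-hinge distance of 43 mm instead of 50, and a heading of −19° instead of −22°. The hinge position from the same picture is within about 2.5 mm of where I expected it.
- **Blue wrench:** it stands at the same pixels as at the start, and the arm never came near it. A simple pixel difference around it was not zero (about 7 to 11 grey levels). I put this down to shadow and noise but did not check it further.

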